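Lock the spice carousel for the move

ROBOT

A 6-joint arm with a two-finger parallel gripper is mounted at the origin on the work surface. World frame = base frame: x ahead of the robot, y to its left, z up, the work surface at z = 0. Lengths are in mm, angles in rad, forces in N, time in s.
With the tool pointing down it reaches from about 400 to 925 mm from the base axis. Payload 12.5 kg.
Tool frame: the origin (TCP) lies at the very end of the fingers, on their centre line; the grasp point (between the pads) lies grip_depth behind it (grip_depth is the distance from the TCP to the grasp point, in mm); z points along the fingers, y is the line along which they close (so a half turn about z gives the same grasp; the last joint's range is limited). The gripper opens to 95 mm and grips with 3 to 60 N. Pads are 20 mm wide; open, the fingers measure 119 mm over their backs; the gripper's body (75 mm by 180 mm) begins 59 mm behind the grasp point.
Start: joints at [-1.373, 0.491, 1.559, -0, 1.092, -0.106], TCP at [186.991, -596.39, 214.661] pointing down, gripper open.
Joint ranges: [-3.1, 3.1], [-0.84, 2.19], [0.05, 2.79], [-1.13, 4.28], [0.06, 2.93], [-2.69, 2.69]. Speed limits (rad/s): [2.22, 2.22, 2.79, 3.14, 3.14, 3.14].

INTERFACE

Orientations are given as [roll, pitch, yaw] about the fixed x, y, z axes, in that order (R = Rz(yaw) Ry(pitch) Rx(roll)).
In Python, from cell import state, read_camera, job_done, grip_depth gives the robot as it stands.
- The arm moves only by the tool drive_tool, never from a script. Its argument "targets" is a list of rows, each an object with "jaw": the opening, from 0 (shut) to 1 (fully open); "travel": the shift along the tool's x, y, z in m, a list of three; "twist": the turn about the tool's z in rad. In form: [{"jaw": jaw, "travel": [tx, ty, tz], "twist": twist}, ...]. A call has 1 to 8 rows; each row is the pose to reach, as a shift and turn from the pose commanded when the call began, along the tool's axes at that moment; what a row does not reach only later rows make up. A row lasts 1/12 s, in which the tool goes at most 41.7 mm and 7.16 degrees, less where a joint would pass 70% of its speed; a pose out of reach is approached as far as the arm can. A call with a gripper value outside its range is refused whole. The fingers move at their own pace and stop on an object; the grip force is fixed at half the most. Time passes only in rows, so rows that repeat a pose let the fingers close. It gives the time, the measured TCP pose, the force, the opening and the grip force at its end, in the units of the state.
- state(): the state, without advancing time (a new reading comes with each control period).
- read_camera(name): name is "scene" or "top"; returns a dict with "frame" (400x640x3 uint8, red, green, blue), "fx", "fy", "cx", "cy" (pixels), "R" (3x3) and "t" (3): a world point X has camera coordinates R X + t. Camera axes: x right, y down, z forward; pixel columns grow to the right and rows downward; lengths in mm; the calibration is good to about 2 mm. A picture is of the moment at which its call begins. There is no depth.
- job_done(): hands the job in; it is judged then, once.
The state is a dict: "t": time; "joints": joint angles; "qvel": joint speeds; "tau": joint torques, N m; "eef_pos": TCP position; "tcp_rot": TCP orientation; "ft_force": force on the tool from outside, world axes, zero at the start; "moment": the same for the moment, N m; "opening": opening from 0.0 (shut) to 1.0 (fully open); "grip_force": force on a finger pad.
Only numpy, scipy, OpenCV 4.12 (cv2) and the standard library are available. Lean on these libraries where they do the work, as an engineer would, in place of code of your own. Each camera call takes 0.05 s, during which the arm holds its last target. There are 200 camera calls.

TASK

Lock the spice carousel for the move: turn its rack (the black knob is there for that) until the slot in its tray faces the guide, then slide the flat locking blade along the guide into the slot until the red line on the blade is level with the red lines on the two rails. Never run the blade well past those lines towards the hub, leave it lying flat, and do not disturb anything else on the counter.

Things in the scene. Friction and masses are not known exactly. Their poses are not given: they have to be found in the camera images.
- knob (a point): Centre of the black upright knob, 20 mm in diameter, z 0.130 to 0.170, on the steel top disc (120 mm in diameter) of the carousel's turning rack. It stands 45 mm from the rack's vertical axis; seen from above, axis, knob and slot mouth lie on one line, in that order. It carries the rack round and spins freely on its own pin, so it can be led round without turning the wrist.
- rack (a joint): Angle of the turning rack about its vertical axis, counter-clockwise from above; 0 = slot straight away from the guide, +pi or -pi = slot faces the guide (stops at +-3.7). Light friction, 0.06 N m; stays where it is left. Five jars stand on its tray, centres 74 mm from the axis, 42 mm in diameter, tops at z 0.103, none over the slot.
- slot_mouth (a point): Middle of the mouth of the slot in the rack's steel tray, 112 mm from the rack's axis, z 0.011. The slot is 36 mm wide, 67 mm long towards the axis, open above, corners of the mouth rounded; tray z 0.007 to 0.022. Its y axis points from the axis out through the slot. Turns with the rack; at the start it faces well away from the guide.
- guide_mouth (a point): Fixed point to which the slot's mouth must come: on the guide's centre line at the tray's outer edge, z 0.011. Its +y axis is the direction in which the blade slides in; the rack's vertical axis lies 112 mm from here along +y.
- guide_line (a point): Fixed point midway between the red lines (6 mm wide) across the tops of the guide's two rails, z 0.011; axes as guide_mouth, 23 mm before it. The guide is an open-topped straight channel, 34 mm wide inside, 56 mm outside, floor at z 0.006, rail tops at z 0.016, from 118 to 290 mm from the rack's axis.
- blade_line (a point): Centre of the red line (6 mm wide) across the top of the loose flat metal blade: 30 mm wide, 120 mm long, 5 mm thick, about 120 g, round nose 75 mm ahead of here along +y (x: across). z 0.011 in the guide. Starts in the guide, nose outside the tray. With its line level with the rails' lines, the nose is 52 mm inside the slot, 15 mm short of its end.
- blade_tab (a point): Centre of the orange upright tab on the blade's tail: 30 mm wide, 5 mm thick along the blade, z 0.011 to 0.041 in the guide; 42.5 mm behind blade_line. The face to push is the outer one (blade's -y). The blade slides with little force, stops when the push stops, and can be drawn back by the tab.
- saucepan: Bystander: red enamel saucepan with lid, 190 mm across, 132 mm tall, long black handle; origin under its centre.
- storage_box: Bystander: clear plastic storage box with clip lid, 206 x 286 x 117 mm; origin under its centre.
- soup_spoon: Bystander: white ceramic soup spoon, 155 mm long, lying flat; origin on the counter under its middle.
- scoop: Bystander: stainless ice cream scoop, 195 mm long, lying; origin on the counter under its middle.
- mug: Bystander: blue ceramic mug, 82 mm across, 92 mm tall; origin under its centre.
- tape: Bystander: roll of brown tape lying flat, 104 mm across, 48 mm tall; origin under its centre.
- blade: The same locking blade as a body; origin at the underside's centre, 15 mm ahead of blade_line, +y towards the nose.
Things that resemble listed ones, but are neither listed nor needed, are in the scene too. Of the things that look like the blade, the largest one is meant.

How it is judged (in metres and radians):
On the way, in this order (a step that is already met when the one before it is completed fails the run):
1. the rack is turned so that the slot faces the guide (slot mouth within 10 mm of the guide's centre line at the tray's edge) (horizontal distance between slot_mouth and guide_mouth below 0.01 m), for 0.2 s.
2. the blade is in the slot with its red line within 4 mm of level with the rails' red lines (y of blade_line in the frame of guide_line between -0.004 and 0.004 m and x of blade_line in the frame of guide_line between -0.005 and 0.005 m and horizontal distance between slot_mouth and guide_mouth below 0.008 m), for 0.2 s.
At the end, for the whole second after the job is handed in: The slot's mouth is within 8 mm of the guide mouth, and the blade lies flat and at rest in guide and slot (within 3 mm in height, 0.06 rad of level, 0.12 rad and 5 mm of the guide's centre line), its red line within 4 mm, along the guide, of the red lines on the rails (all of step 2 and z of blade_line in the frame of guide_line between -0.003 and 0.003 m and angle between the y axis of blade_line and the y axis of guide_line, either way round below 0.12 rad and angle between blade_line's own z axis and vertical below 0.06 rad and linear speed of blade below 0.01 m/s); the robot touches nothing.
It fails at once if the blade is run in more than 11 mm past the red lines (y of blade_line in the frame of guide_line above 0.011 m).
It fails at once if another thing on the counter (saucepan, box, spoon, scoop, mug or tape) is moved more than 20 mm (distance of any of saucepan, storage_box, soup_spoon, scoop, mug, tape from where it was at the start of the episode above 0.02 m).
It also fails if it takes over 54 s, if anything falls off the work surface, if the arm or the gripper's body presses on something with over 40 N, if the wrist force passes 120 N, or if a joint passes its speed limit or range.

## Working session

There is one attempt and no reset: what is moved stays moved. The work goes in short steps, Python scripts to look and compute and a tool call to move; the robot and the scene stay as the last step left them, time stands still between calls to the robot, and variables do not carry over. Pictures are saved under pics/ and viewed, at most 10 in all, crops included, and the job is handed in when it is done.

Besides the shell and the picture viewer there is one more tool, called after "Call:" by a JSON object that holds its "name" and its "arguments". drive_tool: Moves the arm, as the interface text tells. Its arguments: {"type":"object","properties":{"targets":{"type":"array"}},"required":["targets"]}

```bash
mkdir -p pics; cat > h.py <<'E'
import numpy as np,cv2
from cell import state,read_camera,job_done,grip_depth
def cam(n,save=None):
    c=read_camera(n)
    if save: cv2.imwrite(f'pics/{save}.png',c['frame'][:,:,::-1])
    return c
def ray(c,u,v,z):
    R=np.array(c['R']);t=np.array(c['t']);d=R.T@np.array([(u-c['cx'])/c['fx'],(v-c['cy'])/c['fy'],1]);o=-R.T@t
    return o+d*(z-o[2])/d[2]
def proj(c,X):
    p=np.array(c['R'])@np.array(X,float)+np.array(c['t']);return c['fx']*p[0]/p[2]+c['cx'],c['fy']*p[1]/p[2]+c['cy']
E
python3 - <<'E'
from h import *
print(state(),grip_depth)
for n in('top','scene'):
    c=cam(n,n+'0');print(n,c['fx'],c['cx'],c['cy'],-np.array(c['R']).T@np.array(c['t']),np.array(c['R']).round(2).tolist())
E
```

```text
{'t': 0.0, 'joints': array([-1.37261539e+00,  4.91575943e-01,  1.55947140e+00,  4.70296694e-06,
        1.09168578e+00, -1.05622546e-01]), 'qvel': array([ 0.00153061,  0.00028062,  0.00011257, -0.00020442,  0.0002375 ,
        0.00042384]), 'tau': array([ 1.03296403e-03, -6.12642646e+01, -2.58178389e+01,  6.93424302e-02,
        4.82956390e-02, -9.95629443e-05]), 'eef_pos': array([ 186.92947593, -596.12837934,  214.04400792]), 'tcp_rot': array([-3.14045898e+00, -1.24383214e-04,  3.03801238e-01]), 'ft_force': array([ 0.57796401, -0.44929145,  0.67981227]), 'moment': array([-0.04957622,  0.00330307,  0.00604745]), 'grip_force': 0.0, 'opening': 1.0013366609837897} 18.8
top 412.2179601839802 318.9655258829225 188.76573688272927 [ 426.1997992     2.75574185 1216.43597343] [[0.02, -1.0, 0.0], [-1.0, -0.02, -0.1], [0.1, 0.0, -1.0]]
scene 472.3944135428106 322.73216712773853 198.03881106917098 [1518.85528254  258.41937574 1071.25003318] [[-0.27, 0.96, 0.01], [0.66, 0.19, -0.73], [-0.7, -0.19, -0.69]]
```

View pics/top0.png

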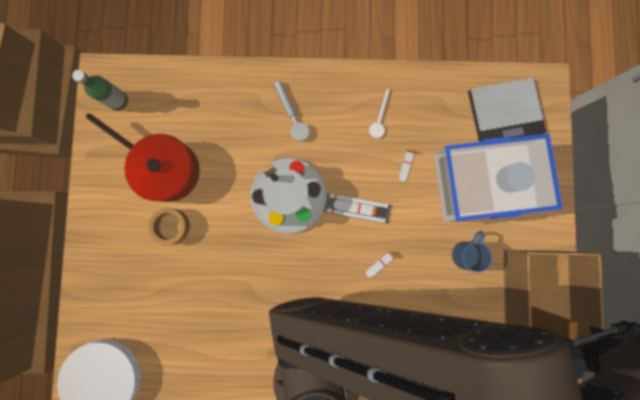

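View pics/scene0.png

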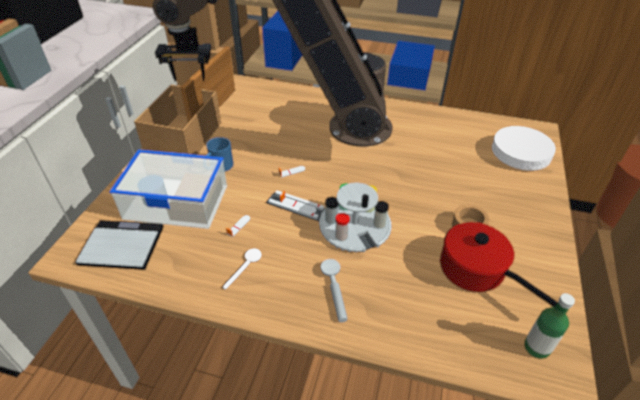

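The top view shows the carousel at about (288,195), the guide running right to (388,213), and the black knob at about (272,176). In the scene view the knob is at about (365,200) and the slot is at about (370,241). I'll zoom in on both.

```bash
python3 - <<'E'
import cv2,numpy as np
a=cv2.imread('pics/top0.png')[150:250,240:400];b=cv2.imread('pics/scene0.png')[170:260,250:410]
o=np.vstack([cv2.resize(a,None,fx=5,fy=5,interpolation=cv2.INTER_CUBIC)]);cv2.imwrite('pics/za.png',o)
cv2.imwrite('pics/zb.png',cv2.resize(b,None,fx=5,fy=5,interpolation=cv2.INTER_CUBIC))
E
```

```text
(no output)
```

View pics/za.png

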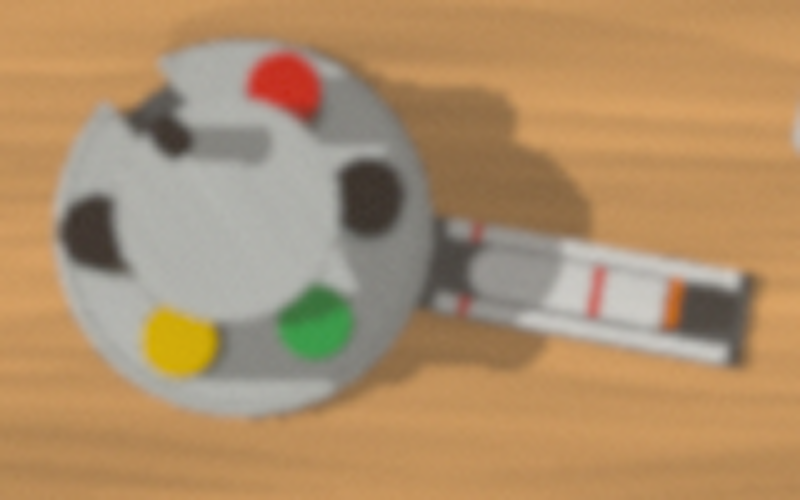

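View pics/zb.png

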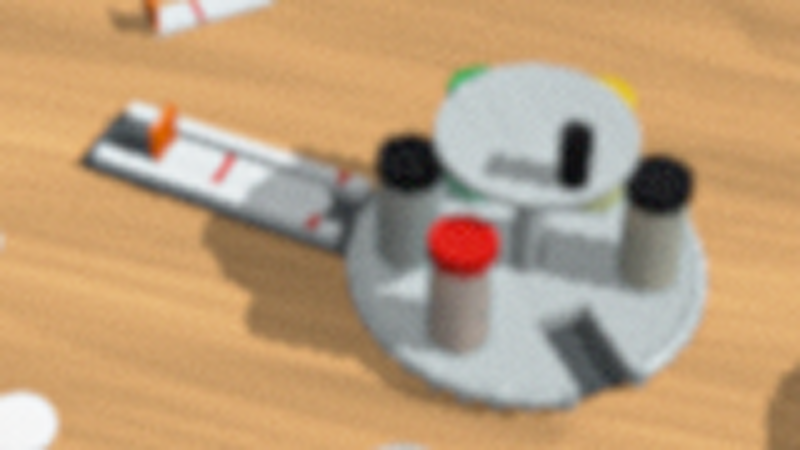

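The zooms show these positions in zoomed top pixels:
- **Tray:** circle centre near (244,227).
- **Slot mouth:** (134,82).
- **Knob top:** (168,132).
- **Rail red lines:** (478,231) and (463,304).
- **Blade line:** (597,290).
- **Tab:** (676,304).

Next I'll turn these into world positions.

```bash
python3 - <<'E'
from h import *
c=cam('top');s=cam('scene')
T=lambda x,y,z:ray(c,240+(x+.5)/5-.5,150+(y+.5)/5-.5,z)
S=lambda x,y,z:ray(s,250+(x+.5)/5-.5,170+(y+.5)/5-.5,z)
pr=lambda n,p:print(n,p.round(1))
pts=np.array([T(x,y,22)[:2] for x,y in [(55,226),(433,226),(244,38),(244,415)]]);A=pts.mean(0);print('axis',A,np.linalg.norm(pts-A,axis=1))
r=[T(478,231,16),T(463,304,16)];pr('rl',r[0]);pr('rr',r[1]);L=(r[0]+r[1])[:2]/2
print('L',L,'dist',np.linalg.norm(A-L),'dir',(A-L)/np.linalg.norm(A-L))
e=(T(750,278,16)+T(738,362,12))[:2]/2;print('end',e,np.linalg.norm(e-A),(A-e)/np.linalg.norm(A-e))
b=T(597,290,13.5);pr('bl',b);print(np.linalg.norm(b[:2]-A))
t=T(676,304,41)[:2];print('tab',t,np.linalg.norm(t-A))
m=T(134,82,22)[:2];print('mouth',m,np.linalg.norm(m-A),np.arctan2(*(m-A)[::-1]))
k=T(165,128,170)[:2];print('knob',k,np.linalg.norm(k-A),np.arctan2(*(k-A)[::-1]))
k=S(577,128,170)[:2];print('knobS',k,np.linalg.norm(k-A),np.arctan2(*(k-A)[::-1]))
d=T(230,208,130)[:2];print('disc',d)
d=S(537,134,130)[:2];print('discS',d)
print('rlS',S(345,177,16),S(314,221,16),'bl',S(224,167,13.5))
E
```

```text
axis [524.26092837  93.16345044] [109.8856271  109.89503631 110.32450189 109.63062078]
rl [524.3 -43.2  16. ]
rr [481.5 -35.1  16. ]
L [502.9282577  -39.15154882] dist 134.02366159060125 dir [0.15917093 0.98725104]
end [ 475.72489234 -199.11129233] 296.2773566355098 [0.16381959 0.98649031]
bl [ 491.4 -113.3   13.5]
209.0583729109862
tab [ 482.90802176 -155.77343036] 252.34823856507734
mouth [607.12267047 159.91685942] 106.40529081650783 0.678146184345287
knob [561.26494309 123.78991606] 48.034128509266836 0.6913762782064697
knobS [556.05771087 122.21060366] 43.0670696446524 0.740237381041379
disc [524.48016204  92.65949033]
discS [524.83430052  94.81950055]
rlS [477.9140763  -34.34429217  16.        ] [521.31957954 -42.18270923  16.        ] bl [ 488.23208659 -112.35408679   13.5       ]
```

Call:
{"name": "drive_tool", "arguments": {"targets": [{"jaw": 1,"travel": [0.028,-0.028,0],"twist": 0},{"jaw": 1,"travel": [0.056,-0.057,0],"twist": 0},{"jaw": 1,"travel": [0.085,-0.086,0],"twist": 0},{"jaw": 1,"travel": [0.113,-0.114,0],"twist": 0},{"jaw": 1,"travel": [0.142,-0.143,0],"twist": 0},{"jaw": 1,"travel": [0.17,-0.172,0],"twist": 0},{"jaw": 1,"travel": [0.198,-0.2,0],"twist": 0},{"jaw": 1,"travel": [0.227,-0.229,0],"twist": 0}]}}

```text
t: 0.87
eef_pos: [335.4, -308.3, 214.7]
tcp_rot: [3.141, -0.0, 0.303]
ft_force: [0.8, 0.1, 0.7]
opening: 1.0
grip_force: 0.0
```

Call:
{"name": "drive_tool", "arguments": {"targets": [{"jaw": 1,"travel": [0.028,-0.028,0],"twist": 0},{"jaw": 1,"travel": [0.056,-0.057,0],"twist": 0},{"jaw": 1,"travel": [0.085,-0.086,0],"twist": 0},{"jaw": 1,"travel": [0.113,-0.114,0],"twist": 0},{"jaw": 1,"travel": [0.142,-0.143,0],"twist": 0},{"jaw": 1,"travel": [0.17,-0.172,0],"twist": 0},{"jaw": 1,"travel": [0.198,-0.2,0],"twist": 0},{"jaw": 1,"travel": [0.227,-0.229,0],"twist": 0}]}}

```text
t: 1.53
eef_pos: [483.6, -21.6, 214.7]
tcp_rot: [3.141, -0.0, 0.304]
ft_force: [0.4, -1.7, 0.5]
opening: 0.998
grip_force: 0.0
```

Call:
{"name": "drive_tool", "arguments": {"targets": [{"jaw": 1,"travel": [0.028,-0.028,0],"twist": 0},{"jaw": 1,"travel": [0.056,-0.057,0],"twist": 0},{"jaw": 1,"travel": [0.085,-0.086,0],"twist": 0},{"jaw": 1,"travel": [0.116,-0.117,0],"twist": 0},{"jaw": 1,"travel": [0.116,-0.117,0],"twist": 0},{"jaw": 1,"travel": [0.116,-0.117,0],"twist": 0}]}}

```text
t: 2.03
eef_pos: [559.1, 124.6, 214.0]
tcp_rot: [-3.142, 0.001, 0.307]
ft_force: [0.7, -0.4, -0.5]
opening: 1.004
grip_force: 0.0
```

```bash
cat >> h.py <<'E'
def to(x,y,z):
    s=state();p=s['eef_pos'];w=s['tcp_rot'][2];d=np.array([x,y,z])-p;C,S=np.cos(w),np.sin(w)
    print('t',s['t'],'at',p.round(1),'rot',s['tcp_rot'].round(4),'F',s['ft_force'].round(1),'travel',((C*d[0]+S*d[1])/1e3).round(4),((S*d[0]-C*d[1])/1e3).round(4),(-d[2]/1e3).round(4))
E
python3 -c "
from h import *
to(558.4,122.7,140)"
```

```text
t 2.0333 at [559.1 124.6 214. ] rot [-3.1415e+00  8.0000e-04  3.0700e-01] F [ 0.7 -0.4 -0.5] travel -0.0012 0.0016 0.074
```

Next: descend, then close on the knob.

Call:
{"name": "drive_tool", "arguments": {"targets": [{"jaw": 1,"travel": [-0.001,0.0015,0.03],"twist": 0},{"jaw": 1,"travel": [-0.001,0.0015,0.055],"twist": 0},{"jaw": 1,"travel": [-0.001,0.0015,0.072],"twist": 0},{"jaw": 1,"travel": [-0.001,0.0015,0.072],"twist": 0},{"jaw": 0.5,"travel": [-0.001,0.0015,0.072],"twist": 0},{"jaw": 0.4,"travel": [-0.001,0.0015,0.072],"twist": 0},{"jaw": 0.35,"travel": [-0.001,0.0015,0.072],"twist": 0},{"jaw": 0.35,"travel": [-0.001,0.0015,0.072],"twist": 0}]}}

```text
t: 2.7
eef_pos: [558.8, 120.9, 143.8]
tcp_rot: [3.141, -0.002, 0.304]
ft_force: [0.5, 1.1, -0.2]
opening: 0.778
grip_force: 0.0
```

Call:
{"name": "drive_tool", "arguments": {"targets": [{"jaw": 0.15,"travel": [0,0,0],"twist": 0},{"jaw": 0.15,"travel": [0,0,0],"twist": 0},{"jaw": 0.15,"travel": [0,0,0],"twist": 0},{"jaw": 0.15,"travel": [0,0,0],"twist": 0},{"jaw": 0.15,"travel": [0,0,0],"twist": 0},{"jaw": 0.15,"travel": [0,0,0],"twist": 0}]}}

```text
t: 3.2
eef_pos: [558.3, 121.1, 142.6]
tcp_rot: [3.142, 0.0, 0.304]
ft_force: [-0.1, -1.1, -0.6]
opening: 0.356
grip_force: 0.0
```

```bash
python3 - <<'E'
from h import *
to(558.4,122.7,140)
a=cam('top','t1')['frame'][130:250,230:390,::-1];b=cam('scene','s1')['frame'][130:260,280:440,::-1]
cv2.imwrite('pics/c1.png',np.hstack([cv2.resize(a,(400,300),interpolation=2),cv2.resize(b,(400,300),interpolation=2)]))
E
```

```text
t 3.2 at [558.3 121.1 142.6] rot [3.1415e+00 1.0000e-04 3.0380e-01] F [-0.1 -1.1 -0.6] travel 0.0005 -0.0015 0.0026
```

View pics/c1.png

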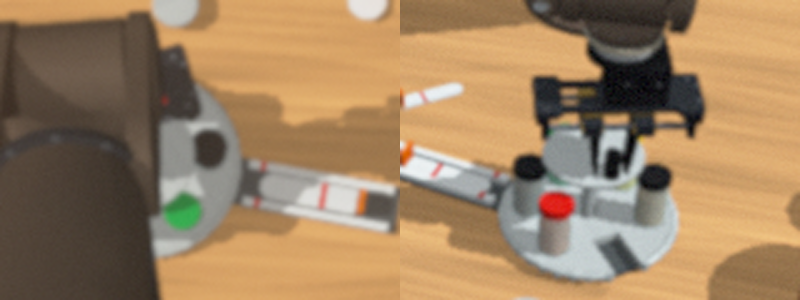

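The combined picture shows the knob (about (612,165) in the right half) between the fingers, so I'll finish closing.

Call:
{"name": "drive_tool", "arguments": {"targets": [{"jaw": 0.1,"travel": [0,0,0.002],"twist": 0},{"jaw": 0.1,"travel": [0,0,0.002],"twist": 0},{"jaw": 0.1,"travel": [0,0,0.002],"twist": 0},{"jaw": 0.1,"travel": [0,0,0.002],"twist": 0},{"jaw": 0.1,"travel": [0,0,0.002],"twist": 0}]}}

```text
t: 3.72
eef_pos: [558.7, 121.0, 141.1]
tcp_rot: [3.141, -0.001, 0.304]
ft_force: [-1.1, -0.4, 6.0]
opening: 0.203
grip_force: 30.0
```

```bash
python3 - <<'E'
from h import *
to(558.3,121.1,140.5)
w=.304;C,S=np.cos(w),np.sin(w);A=np.array([524.4,93.2]);p0=state()['eef_pos'][:2]
r=np.linalg.norm(p0-A);a0=np.arctan2(*(p0-A)[::-1]);a1=np.arctan2(-.987,-.162);print(r,a0,a1)
for i,f in enumerate(np.linspace(0,1,33)[1:]):
    a=a0+(a1-a0)*f;q=A+45*np.array([np.cos(a),np.sin(a)])
    if i%8==0: base=A+45*np.array([np.cos(a0+(a1-a0)*i/32),np.sin(a0+(a1-a0)*i/32)])
    d=q-base;print(i+1,round(C*d[0]+S*d[1],1),round(S*d[0]-C*d[1],1),q.round(1))
E
```

```text
t 3.7167 at [558.7 121.  141.1] rot [ 3.1411e+00 -1.2000e-03  3.0380e-01] F [-1.1 -0.4  6. ] travel -0.0004 -0.0002 0.0006
44.21766954704313 0.6812223828003349 -1.7334795259703597
1 1.1 3.2 [561.4 118.8]
2 2.0 6.5 [563.2 116. ]
3 2.7 9.8 [564.8 113. ]
4 3.0 13.2 [566.2 109.9]
5 3.2 16.6 [567.3 106.7]
6 3.0 20.0 [568.2 103.4]
7 2.7 23.3 [568.9 100.1]
8 2.0 26.7 [569.3  96.7]
9 -0.9 3.3 [569.4  93.3]
10 -2.0 6.5 [569.3  89.9]
11 -3.4 9.6 [568.9  86.5]
12 -5.0 12.6 [568.3  83.2]
13 -6.8 15.4 [567.4  79.9]
14 -8.8 18.2 [566.3  76.7]
15 -11.1 20.7 [564.9  73.6]
16 -13.5 23.1 [563.3  70.6]
17 -2.6 2.2 [561.5  67.7]
18 -5.3 4.2 [559.5  65. ]
19 -8.2 6.0 [557.2  62.4]
20 -11.2 7.5 [554.8  60.1]
21 -14.4 8.9 [552.3  57.9]
22 -17.6 9.9 [549.5  55.9]
23 -20.9 10.8 [546.6  54.1]
24 -24.2 11.4 [543.6  52.5]
25 -3.4 0.3 [540.5  51.2]
26 -6.8 0.4 [537.3  50.1]
27 -10.2 0.2 [534.   49.2]
28 -13.5 -0.2 [530.6  48.6]
29 -16.9 -0.9 [527.3  48.3]
30 -20.1 -1.8 [523.9  48.2]
31 -23.3 -3.0 [520.5  48.4]
32 -26.4 -4.4 [517.1  48.8]
```

Call:
{"name": "drive_tool", "arguments": {"targets": [{"jaw": 0.1,"travel": [0.0011,0.0032,0],"twist": 0},{"jaw": 0.1,"travel": [0.002,0.0065,0],"twist": 0},{"jaw": 0.1,"travel": [0.0027,0.0098,0],"twist": 0},{"jaw": 0.1,"travel": [0.003,0.0132,0],"twist": 0},{"jaw": 0.1,"travel": [0.0032,0.0166,0],"twist": 0},{"jaw": 0.1,"travel": [0.003,0.02,0],"twist": 0},{"jaw": 0.1,"travel": [0.0027,0.0233,0],"twist": 0},{"jaw": 0.1,"travel": [0.002,0.0267,0],"twist": 0}]}}

```text
t: 4.38
eef_pos: [567.4, 96.2, 141.1]
tcp_rot: [-3.141, 0.002, 0.304]
ft_force: [-7.9, 1.5, 10.6]
opening: 0.201
grip_force: 30.0
```

Call:
{"name": "drive_tool", "arguments": {"targets": [{"jaw": 0.1,"travel": [-0.0009,0.0033,0],"twist": 0},{"jaw": 0.1,"travel": [-0.002,0.0065,0],"twist": 0},{"jaw": 0.1,"travel": [-0.0034,0.0096,0],"twist": 0},{"jaw": 0.1,"travel": [-0.005,0.0126,0],"twist": 0},{"jaw": 0.1,"travel": [-0.0068,0.0154,0],"twist": 0},{"jaw": 0.1,"travel": [-0.0088,0.0182,0],"twist": 0},{"jaw": 0.1,"travel": [-0.0111,0.0207,0],"twist": 0},{"jaw": 0.1,"travel": [-0.0135,0.0231,0],"twist": 0}]}}

```text
t: 5.05
eef_pos: [560.7, 71.0, 141.1]
tcp_rot: [-3.139, 0.002, 0.304]
ft_force: [-10.8, 8.4, 11.2]
opening: 0.203
grip_force: 30.0
```

```bash
python3 -c "
from h import *
to(563.3,70.6,141)"
```

```text
t 5.05 at [560.7  71.  141.1] rot [-3.1394e+00  2.3000e-03  3.0370e-01] F [-10.8   8.4  11.2] travel 0.0024 0.0011 0.0001
```

Call:
{"name": "drive_tool", "arguments": {"targets": [{"jaw": 0.1,"travel": [-0.003,0.0018,0],"twist": 0},{"jaw": 0.1,"travel": [-0.006,0.0034,0],"twist": 0},{"jaw": 0.1,"travel": [-0.009,0.005,0],"twist": 0},{"jaw": 0.1,"travel": [-0.012,0.0065,0],"twist": 0},{"jaw": 0.1,"travel": [-0.015,0.008,0],"twist": 0},{"jaw": 0.1,"travel": [-0.0182,0.009,0],"twist": 0},{"jaw": 0.1,"travel": [-0.0215,0.0098,0],"twist": 0},{"jaw": 0.1,"travel": [-0.0248,0.0104,0],"twist": 0}]}}

```text
t: 5.72
eef_pos: [541.4, 53.8, 141.1]
tcp_rot: [-3.14, -0.001, 0.304]
ft_force: [-2.6, 10.6, 7.7]
opening: 0.208
grip_force: 30.0
```

Call:
{"name": "drive_tool", "arguments": {"targets": [{"jaw": 0.1,"travel": [-0.0034,0.0003,0],"twist": 0},{"jaw": 0.1,"travel": [-0.0068,0.0004,0],"twist": 0},{"jaw": 0.1,"travel": [-0.0102,0.0002,0],"twist": 0},{"jaw": 0.1,"travel": [-0.0135,-0.0002,0],"twist": 0},{"jaw": 0.1,"travel": [-0.0169,-0.0009,0],"twist": 0},{"jaw": 0.1,"travel": [-0.0201,-0.0018,0],"twist": 0},{"jaw": 0.1,"travel": [-0.0233,-0.003,0],"twist": 0},{"jaw": 0.1,"travel": [-0.0255,-0.004,0],"twist": 0}]}}

```text
t: 6.38
eef_pos: [516.8, 49.9, 141.1]
tcp_rot: [-3.141, -0.003, 0.304]
ft_force: [2.4, 8.8, 4.3]
opening: 0.206
grip_force: 30.0
```

```bash
python3 - <<'E'
from h import *
to(517.1,48.8,141)
a=cam('top','t2')['frame'][130:250,230:390,::-1];b=cam('scene','s2')['frame'][130:260,280:440,::-1]
cv2.imwrite('pics/c2.png',np.hstack([cv2.resize(a,(400,300),interpolation=2),cv2.resize(b,(400,300),interpolation=2)]))
E
```

```text
t 6.3833 at [516.8  49.9 141.1] rot [-3.1411e+00 -2.6000e-03  3.0350e-01] F [2.4 8.8 4.3] travel -0.0 0.0011 0.0001
```

View pics/c2.png

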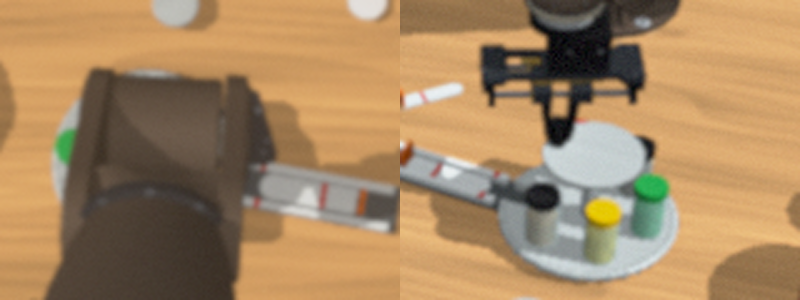

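The rack has turned: the knob is on the guide side. I'll release it and lift.

Call:
{"name": "drive_tool", "arguments": {"targets": [{"jaw": 0.45,"travel": [0,0,0],"twist": 0},{"jaw": 0.45,"travel": [0,0,0],"twist": 0},{"jaw": 0.45,"travel": [0,0,0],"twist": 0},{"jaw": 0.45,"travel": [0,0,0],"twist": 0},{"jaw": 0.45,"travel": [0,0,-0.02],"twist": 0},{"jaw": 0.45,"travel": [0,0,-0.045],"twist": 0},{"jaw": 0.45,"travel": [0,0,-0.07],"twist": 0},{"jaw": 0.45,"travel": [0,0,-0.075],"twist": 0}]}}

```text
t: 7.15
eef_pos: [517.4, 48.8, 218.9]
tcp_rot: [3.14, -0.004, 0.304]
ft_force: [0.3, 0.2, 0.1]
opening: 0.45
grip_force: 0.0
```

```bash
python3 -c "
from h import *
to(477.4,-193,215);print(state()['joints'].round(2))"
```

```text
t 7.15 at [517.4  48.8 218.9] rot [ 3.1398 -0.0044  0.3038] F [0.3 0.2 0.1] travel -0.1105 0.2188 0.0039
[-0.03  0.34  1.81 -0.    0.99  1.23]
```

Call:
{"name": "drive_tool", "arguments": {"targets": [{"jaw": 0,"travel": [-0.014,0.027,0],"twist": -0.12},{"jaw": 0,"travel": [-0.028,0.055,0],"twist": -0.24},{"jaw": 0,"travel": [-0.041,0.082,0],"twist": -0.36},{"jaw": 0,"travel": [-0.055,0.109,0],"twist": -0.48},{"jaw": 0,"travel": [-0.069,0.137,0],"twist": -0.6},{"jaw": 0,"travel": [-0.083,0.164,0],"twist": -0.72},{"jaw": 0,"travel": [-0.097,0.191,0],"twist": -0.84},{"jaw": 0,"travel": [-0.1105,0.2185,0],"twist": -0.96}]}}

```text
t: 7.82
eef_pos: [475.4, -194.1, 215.0]
tcp_rot: [-3.141, 0.0, 1.27]
ft_force: [-0.3, 0.4, 0.3]
opening: 0.008
grip_force: 0.0
```

Call:
{"name": "drive_tool", "arguments": {"targets": [{"jaw": 0,"travel": [0,0,0],"twist": -0.12},{"jaw": 0,"travel": [0,0,0],"twist": -0.144},{"jaw": 0,"travel": [0,0,0],"twist": -0.144},{"jaw": 0,"travel": [0,0,0],"twist": -0.144}]}}

```text
t: 8.15
eef_pos: [476.1, -192.0, 215.3]
tcp_rot: [-3.141, -0.0, 1.405]
ft_force: [-0.4, 0.2, -1.5]
opening: 0.006
grip_force: 0.0
```

```bash
python3 - <<'E'
from h import *
to(477.4,-193,60)
a=cam('top','t3')['frame'][140:250,230:390,::-1];b=cam('scene','s3')['frame'][170:260,250:410,::-1]
cv2.imwrite('pics/c3.png',np.vstack([cv2.resize(a,(480,330),interpolation=2),cv2.resize(b,(480,270),interpolation=2)]))
E
```

```text
t 8.15 at [ 476.1 -192.   215.3] rot [-3.1411e+00 -1.0000e-04  1.4048e+00] F [-0.4  0.2 -1.5] travel -0.0008 0.0015 0.1553
```

View pics/c3.png

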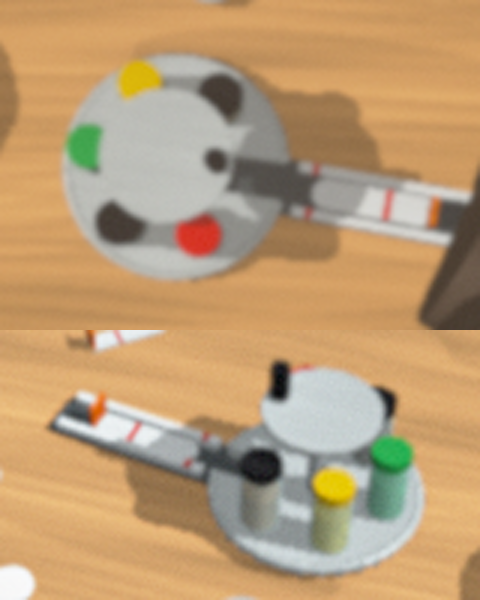

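The slot (about (255,183) in the crop) now looks in line with the guide. I'll check that with intensity profiles across it.

```bash
python3 - <<'E'
from h import *
c=cam('top');g=cv2.cvtColor(c['frame'],cv2.COLOR_RGB2GRAY).astype(np.float32)
A=np.array([524.4,93.2]);G=np.array([.162,.987]);P=np.array([.987,-.162])
k=ray(c,230+71.7,140+53.2,170)[:2]-A;print('knob',np.linalg.norm(k),np.arctan2(k[1],k[0]))
for d,z in[(80,22),(88,22),(96,22),(104,22),(124,16),(130,16),(145,16),(170,16)]:
    v=[]
    for s in range(-36,37,3):
        q=A-d*G+s*P;u=proj(c,[*q,z]);v.append(int(cv2.getRectSubPix(g,(1,1),u)[0,0]))
    print(d,v)
E
```

```text
knob 45.68044611599901 -1.7422911898121243
80 [173, 176, 167, 153, 142, 138, 130, 112, 92, 84, 82, 80, 80, 80, 80, 80, 80, 84, 98, 119, 134, 139, 140, 139, 139]
88 [154, 149, 145, 142, 141, 139, 129, 110, 90, 80, 78, 79, 79, 78, 78, 77, 77, 83, 95, 116, 133, 138, 138, 139, 138]
96 [137, 137, 136, 138, 138, 138, 132, 113, 92, 80, 79, 78, 78, 77, 77, 77, 79, 82, 94, 112, 128, 134, 136, 136, 135]
104 [126, 126, 124, 126, 129, 129, 121, 104, 88, 80, 78, 77, 77, 77, 77, 78, 78, 79, 86, 102, 119, 127, 128, 125, 120]
124 [123, 120, 123, 135, 149, 148, 128, 101, 84, 78, 77, 77, 76, 76, 77, 78, 88, 111, 136, 149, 147, 136, 125, 123, 121]
130 [124, 121, 117, 122, 132, 131, 116, 93, 82, 83, 84, 89, 89, 88, 84, 81, 86, 103, 124, 136, 133, 127, 120, 121, 121]
145 [126, 122, 123, 136, 152, 154, 141, 135, 147, 157, 158, 159, 159, 158, 158, 155, 146, 139, 146, 153, 149, 135, 124, 122, 122]
170 [164, 161, 163, 180, 195, 186, 162, 150, 154, 159, 160, 160, 160, 160, 160, 156, 150, 145, 149, 155, 152, 139, 124, 119, 120]
```

Call:
{"name": "drive_tool", "arguments": {"targets": [{"jaw": 0,"travel": [-0.001,0.0015,0.035],"twist": 0},{"jaw": 0,"travel": [-0.001,0.0015,0.07],"twist": 0},{"jaw": 0,"travel": [-0.001,0.0015,0.105],"twist": 0},{"jaw": 0,"travel": [-0.001,0.0015,0.14],"twist": 0},{"jaw": 0,"travel": [-0.001,0.0015,0.155],"twist": 0},{"jaw": 0,"travel": [-0.001,0.0015,0.155],"twist": 0}]}}

```text
t: 8.8
eef_pos: [476.2, -192.6, 57.6]
tcp_rot: [-3.136, -0.002, 1.407]
ft_force: [-0.1, 0.2, 1.0]
opening: -0.0
grip_force: 0.0
```

The profiles put the slot about 3 mm off the guide centre. That is within tolerance, and the blade's round nose should self-align it. I'll lower behind the tab and push part way.

Call:
{"name": "drive_tool", "arguments": {"targets": [{"jaw": 0,"travel": [0,0,0.02],"twist": 0},{"jaw": 0,"travel": [0,0,0.036],"twist": 0},{"jaw": 0,"travel": [0,0,0.039],"twist": 0},{"jaw": 0,"travel": [0,0,0.039],"twist": 0},{"jaw": 0,"travel": [0,0,0.039],"twist": 0}]}}

```text
t: 9.22
eef_pos: [478.0, -193.9, 22.8]
tcp_rot: [3.14, 0.001, 1.408]
ft_force: [0.4, 0.3, 0.5]
opening: 0.007
grip_force: 0.0
```

```bash
python3 - <<'E'
from h import *
A=np.array([524.4,93.2]);G=np.array([.162,.987]);P=np.array([.987,-.162])
to(*(A-206*G-P),21)
E
```

```text
t 9.2167 at [ 478.  -193.9   22.8] rot [3.1404e+00 5.0000e-04 1.4078e+00] F [0.4 0.3 0.5] travel 0.0848 -0.0018 0.0018
```

Call:
{"name": "drive_tool", "arguments": {"targets": [{"jaw": 0,"travel": [0.005,0,0.002],"twist": 0},{"jaw": 0,"travel": [0.01,-0.001,0.003],"twist": 0},{"jaw": 0,"travel": [0.015,-0.001,0.003],"twist": 0},{"jaw": 0,"travel": [0.02,-0.001,0.003],"twist": 0},{"jaw": 0,"travel": [0.025,-0.001,0.003],"twist": 0},{"jaw": 0,"travel": [0.03,-0.001,0.003],"twist": 0},{"jaw": 0,"travel": [0.035,-0.001,0.003],"twist": 0},{"jaw": 0,"travel": [0.04,-0.001,0.003],"twist": 0}]}}

```text
t: 9.88
eef_pos: [483.1, -153.8, 18.7]
tcp_rot: [3.141, 0.0, 1.408]
ft_force: [0.1, -0.9, 0.7]
opening: 0.004
grip_force: 0.6
```

Call:
{"name": "drive_tool", "arguments": {"targets": [{"jaw": 0,"travel": [0.005,0,0],"twist": 0},{"jaw": 0,"travel": [0.01,0,0],"twist": 0},{"jaw": 0,"travel": [0.015,0,0],"twist": 0},{"jaw": 0,"travel": [0.02,0,0],"twist": 0},{"jaw": 0,"travel": [0.025,0,0],"twist": 0},{"jaw": 0,"travel": [0.03,0,0],"twist": 0},{"jaw": 0,"travel": [0.035,0,0],"twist": 0},{"jaw": 0,"travel": [0.04,0,0],"twist": 0}]}}

```text
t: 10.55
eef_pos: [489.5, -114.3, 18.6]
tcp_rot: [3.142, 0.0, 1.408]
ft_force: [-0.3, -0.8, 1.4]
opening: 0.006
grip_force: 0.6
```

```bash
python3 - <<'E'
from h import *
A=np.array([524.4,93.2]);G=np.array([.162,.987]);P=np.array([.987,-.162])
to(*(A-190*G-P),20)
a=cam('top','t4')['frame'][150:240,270:390,::-1];b=cam('scene','s4')['frame'][170:260,250:370,::-1]
cv2.imwrite('pics/c4.png',np.hstack([cv2.resize(a,(400,300),interpolation=2),cv2.resize(b,(400,300),interpolation=2)]))
E
```

```text
t 10.55 at [ 489.5 -114.3   18.6] rot [3.1416e+00 1.0000e-04 1.4078e+00] F [-0.3 -0.8  1.4] travel 0.0203 -0.0002 -0.0014
```

View pics/c4.png

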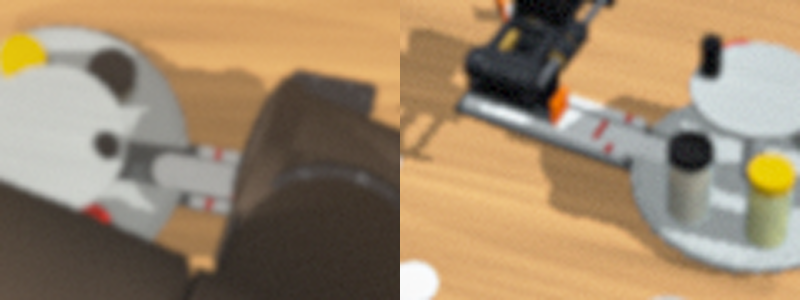

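The nose is in the slot. In the right half the blade line is at about (600,130), with the rail lines at (630,120) and (608,148). I'll measure the gap with the red mask in the scene view.

```bash
cat >> h.py <<'E'
A=np.array([524.4,93.2]);G=np.array([.162,.987]);P=np.array([.987,-.162])
def reds(n,zb=13.5):
    c=cam(n);f=c['frame'].astype(int);m=((f[:,:,0]-f[:,:,1]>45)&(abs(f[:,:,1]-f[:,:,2])<28)).astype(np.uint8)
    k,lab,st,ce=cv2.connectedComponentsWithStats(m)
    w=np.clip(f[:,:,0]-f[:,:,1],0,None)
    for i in range(1,k):
        ys,xs=np.where(lab==i);ww=w[ys,xs];u,v=(xs*ww).sum()/ww.sum(),(ys*ww).sum()/ww.sum()
        for z in(16,13.5):
            q=ray(c,u,v,z)[:2]-A
            if z==16 and not(-40<q@P<40 and 100<-q@G<230):break
            print(n,'area',st[i,4],'px',round(u,1),round(v,1),'z',z,'d',round(-q@G,1),'s',round(q@P,1))
E
python3 -c "
from h import *
reds('scene');reds('top')"
```

```text
scene area 1 px 296.0 197.0 z 16 d 215.7 s -27.3
scene area 1 px 296.0 197.0 z 13.5 d 217.0 s -29.6
scene area 5 px 299.8 201.0 z 16 d 196.1 s -15.8
scene area 5 px 299.8 201.0 z 13.5 d 197.3 s -18.1
scene area 4 px 318.5 204.5 z 16 d 134.8 s -27.2
scene area 4 px 318.5 204.5 z 13.5 d 135.9 s -29.5
scene area 1 px 295.0 206.0 z 16 d 199.4 s 11.3
scene area 1 px 295.0 206.0 z 13.5 d 200.7 s 9.0
scene area 1 px 297.0 206.0 z 16 d 193.7 s 8.5
scene area 1 px 297.0 206.0 z 13.5 d 194.9 s 6.3
scene area 7 px 309.6 208.5 z 16 d 152.4 s 1.6
scene area 7 px 309.6 208.5 z 13.5 d 153.5 s -0.7
scene area 1 px 312.0 214.0 z 16 d 134.9 s 20.2
scene area 1 px 312.0 214.0 z 13.5 d 136.0 s 18.0
top area 3 px 335.0 195.0 z 16 d 133.6 s 24.1
top area 3 px 335.0 195.0 z 13.5 d 133.7 s 24.3
top area 5 px 332.4 210.8 z 16 d 134.3 s -22.6
top area 5 px 332.4 210.8 z 13.5 d 134.4 s -22.5
```

Call:
{"name": "drive_tool", "arguments": {"targets": [{"jaw": 0,"travel": [0.004,0,0],"twist": 0},{"jaw": 0,"travel": [0.008,0,0],"twist": 0},{"jaw": 0,"travel": [0.011,0,0],"twist": 0},{"jaw": 0,"travel": [0.0135,0,0],"twist": 0},{"jaw": 0,"travel": [0.015,0,0],"twist": 0},{"jaw": 0,"travel": [0.016,0,0],"twist": 0},{"jaw": 0,"travel": [0.016,0,0],"twist": 0}]}}

```text
t: 11.33
eef_pos: [492.1, -98.8, 18.6]
tcp_rot: [-3.142, 0.0, 1.408]
ft_force: [-0.8, 0.0, 0.3]
opening: 0.003
grip_force: 0.0
```

```bash
python3 - <<'E'
from h import *
to(*(A-190*G-P),19)
# averaged redness profile along guide on blade centre and the two rails
for n in('scene',):
    F=[];
    for i in range(4):
        c=cam(n);F.append(c['frame'].astype(np.float32))
    f=np.mean(F,0);w=(f[:,:,0]-(f[:,:,1]+f[:,:,2])/2).astype(np.float32)
    D=np.arange(122,160,1.)
    for s,z in[(-22.5,16),(-24,16),(22,16),(24,16),(-8,13.5),(-3,13.5),(0,13.5),(4,13.5),(8,13.5)]:
        v=np.array([cv2.getRectSubPix(w,(1,1),proj(c,[*(A-d*G+s*P),z]))[0,0] for d in D]);v=v-np.median(v);i=v.argmax()
        k=(abs(D-D[i])<=8);x=np.clip(v-v.max()*.3,0,None)*k
        print(s,z,'peak',round(v.max()),'d',round((x*D).sum()/x.sum(),1))
E
```

```text
t 11.3333 at [492.1 -98.8  18.6] rot [-3.1416e+00  1.0000e-04  1.4080e+00] F [-0.8  0.   0.3] travel 0.0046 -0.0002 -0.0004
-22.5 16 peak 52 d 134.2
-24 16 peak 58 d 134.4
22 16 peak 59 d 134.5
24 16 peak 47 d 134.1
-8 13.5 peak 61 d 138.3
-3 13.5 peak 63 d 138.2
0 13.5 peak 66 d 138.3
4 13.5 peak 65 d 138.0
8 13.5 peak 70 d 137.5
```

Call:
{"name": "drive_tool", "arguments": {"targets": [{"jaw": 0,"travel": [0.0015,0,0],"twist": 0},{"jaw": 0,"travel": [0.0027,0,0],"twist": 0},{"jaw": 0,"travel": [0.0035,0,0],"twist": 0},{"jaw": 0,"travel": [0.0038,0,0],"twist": 0},{"jaw": 0,"travel": [0.0038,0,0],"twist": 0},{"jaw": 0,"travel": [0.0038,0,0],"twist": 0}]}}

```text
t: 12.03
eef_pos: [492.6, -95.1, 18.6]
tcp_rot: [-3.142, 0.0, 1.408]
ft_force: [0.2, 0.3, 0.1]
opening: 0.002
grip_force: 0.0
```

Call:
{"name": "drive_tool", "arguments": {"targets": [{"jaw": 0,"travel": [-0.015,0,0],"twist": 0},{"jaw": 0,"travel": [-0.04,0,0],"twist": 0},{"jaw": 0,"travel": [-0.075,0,0],"twist": 0},{"jaw": 0,"travel": [-0.09,0,-0.03],"twist": 0},{"jaw": 0,"travel": [-0.095,0,-0.06],"twist": 0},{"jaw": 0,"travel": [-0.095,0,-0.095],"twist": 0},{"jaw": 0,"travel": [-0.095,0,-0.13],"twist": 0},{"jaw": 0,"travel": [-0.095,0,-0.13],"twist": 0}]}}

```text
t: 12.7
eef_pos: [479.1, -190.1, 154.2]
tcp_rot: [3.134, 0.003, 1.407]
ft_force: [1.1, -0.6, 1.1]
opening: 0.006
grip_force: 0.0
```

```bash
python3 - <<'E'
from h import *
to(*(A-190*G-P),19)
I={}
for n in('scene','top'):
    F=[]
    for i in range(4):
        c=cam(n);F.append(c['frame'].astype(np.float32))
    f=np.mean(F,0);I[n]=f;w=(f[:,:,0]-(f[:,:,1]+f[:,:,2])/2).astype(np.float32)
    D=np.arange(122,150,1.)
    for s,z in[(-22.5,16),(-24,16),(22,16),(24,16),(-8,13.5),(-3,13.5),(0,13.5),(4,13.5),(8,13.5)]:
        v=np.array([cv2.getRectSubPix(w,(1,1),proj(c,[*(A-d*G+s*P),z]))[0,0] for d in D]);v=v-np.median(v);i=v.argmax()
        k=(abs(D-D[i])<=8);x=np.clip(v-v.max()*.3,0,None)*k
        print(n,s,z,'peak',round(v.max()),'d',round((x*D).sum()/x.sum(),1))
a=I['top'][150:240,270:390,::-1];b=I['scene'][170:260,250:370,::-1]
cv2.imwrite('pics/c5.png',np.hstack([cv2.resize(a,(400,300),interpolation=2),cv2.resize(b,(400,300),interpolation=2)]))
E
```

```text
t 12.7 at [ 479.1 -190.1  154.2] rot [3.1336e+00 2.8000e-03 1.4074e+00] F [ 1.1 -0.6  1.1] travel 0.0969 -0.0023 0.1352
scene -22.5 16 peak 45 d 134.3
scene -24 16 peak 49 d 134.5
scene 22 16 peak 49 d 134.5
scene 24 16 peak 39 d 134.1
scene -8 13.5 peak 52 d 134.6
scene -3 13.5 peak 54 d 134.4
scene 0 13.5 peak 59 d 134.4
scene 4 13.5 peak 53 d 134.5
scene 8 13.5 peak 54 d 134.9
top -22.5 16 peak 46 d 134.0
top -24 16 peak 43 d 133.9
top 22 16 peak 45 d 134.0
top 24 16 peak 39 d 134.1
top -8 13.5 peak 47 d 135.1
top -3 13.5 peak 49 d 135.1
top 0 13.5 peak 51 d 135.2
top 4 13.5 peak 48 d 135.2
top 8 13.5 peak 46 d 135.2[ WARN:0@8.800] global loadsave.cpp:1063 imwrite_ Unsupported depth image for selected encoder is fallbacked to CV_8U.
```

View pics/c5.png

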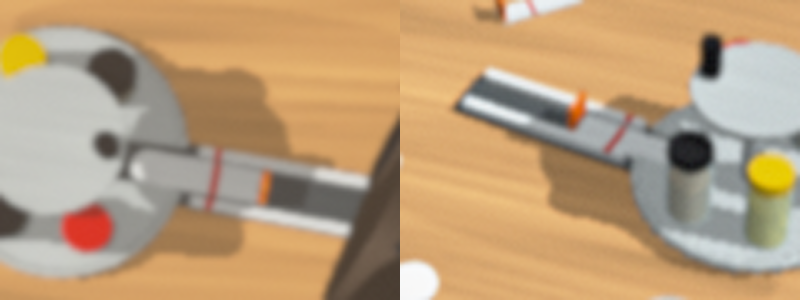

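The red lines now form one straight line, at (215,178) in the left half and (618,133) in the right, to within about 1 mm. The blade is flat in the slot and the arm is clear.

```bash
python3 -c "
from cell import job_done;print(job_done())"
```

```text
the job is handed in; nothing more can be done
None
```

The carousel is locked and the job handed in at about 13 s of the 54 s allowed: the slot faces the guide and the blade lies in it, its red line within about 1 mm of the rail lines in both camera views; the hand-in returned no verdict.

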